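# Seat the splined drive gear in the label winder and hold it down

## Robot

A 6-joint arm with a two-finger parallel gripper is mounted at the origin on a cart in front of the work surface, level with it; the furniture and walls round the work are solid. World frame = base frame: x ahead of the robot, y to its left, z up, the work surface at z = 0. Lengths are in m, angles in rad, forces in N, time in s.
With the tool pointing down it reaches from about 0.3 to 0.875 m from the base axis. Payload 6.4 kg.
Tool frame: the origin (TCP) lies midway between the tips of the shut fingers; the grasp point (between the pads) lies 19 mm behind it (r.hold_point_z is the distance from the TCP to the grasp point, in m); z points along the fingers, y is the line along which they close (so a half turn about z gives the same grasp; the last joint's range is limited). The gripper opens to 85 mm and grips with 20 to 120 N. Pads are 22 mm wide; open, the fingers measure 114 mm over their backs; the gripper's body (76 mm by 85 mm) begins 54 mm behind the grasp point. The pads swing forward as they close: fully open they stand 13 mm farther back than shut.
Start: joints at [-1.536, 0.181, 1.607, -0, 1.354, -0.206], TCP at [0.137, -0.558, 0.192] pointing down, gripper open.
Joint ranges: [-2.99, 2.99], [-0.89, 2.07], [0.3, 2.58], [-1.14, 4.28], [0, 2.63], [-3.12, 3.12]. Speed limits (rad/s): [2.57, 2.57, 3.01, 3.14, 3.14, 3.14].

## Interface

Orientations are given as a 3x3 rotation matrix whose columns are the frame's x, y, z axes.
In Python, from workcell import r gives the robot as it stands. The module is installed in compiled form; this text tells all that it offers.
- The arm moves only by the tool apply_moves, never from a script. Its argument "motion" is text: rows parted by semicolons, each of 7 numbers parted by spaces: the turn, a rotation vector about the world's x, y, z in degrees, then the shift along the world's x, y, z in m, then the opening, from 0 (shut) to 1 (fully open). A call has exactly 5 rows; each row is the pose to reach, as a shift and turn from the pose commanded when the call began; what a row does not reach only later rows make up. A row lasts 1/8 s, in which the tool goes at most 62.5 mm and 10.7 degrees, less where a joint would pass 70% of its speed; a pose out of reach is approached as far as the arm can. A call with a gripper value outside its range is refused whole. The fingers move at their own pace and stop on an object; the grip force is fixed at half the most. Time passes only in rows, so rows that repeat a pose let the fingers close, or fill a call up. It gives the time, the measured TCP pose, the force, the opening and the grip force at its end, in the units of the state.
- r.state(): the state, without advancing time (a new reading comes with each control period).
- r.camera(name): name is "scene" or "side" or "wrist"; returns a dict with "image" (400x640x3 uint8, blue, green, red), "fovy" (degrees; the focal length in pixels is half the picture's height over the tangent of half this angle, whatever the lens; pixels are square), "cx", "cy" (the principal point, pixels), "k1" (the pictures are not rectified: a ray, as slopes to the right and down, at radius r is drawn at 1 + k1 r^2 times it, then the intrinsics apply), "rvec" (rotation vector, rad) and "tvec" (3), from world to camera coordinates, as OpenCV has them. Camera axes: x right, y down, z forward; pixel columns grow to the right and rows downward; lengths in m; the calibration is good to about 2 mm. A picture is of the moment at which its call begins. There is no depth.
- r.sign_off(): hands the job in; it is judged then, once.
The state is a dict: "clock": time; "joint_pos": joint angles; "qvel": joint speeds; "joint_efforts": joint torques, N m; "tool_pos": TCP position; "tool_rot": TCP orientation; "ft_force": force on the tool from outside, world axes, zero at the start; "moment": the same for the moment, N m; "grip_width": finger opening in m; "gripper_force": force on a finger pad.
Only numpy, scipy, OpenCV 4.12 (cv2) and the standard library are available. Lean on these libraries where they do the work, as an engineer would, in place of code of your own. Each camera call takes 0.05 s, during which the arm holds its last target. There are 200 camera calls.

## Task

Take the larger gear, the one with the square hub, out of the wooden stand, turn it until its cross-shaped stem matches the cross slot of the label winder's drive socket, and slide it fully home, flat on the socket. A spring in the socket pushes the gear back out, so finish while still holding it with the gripper and pressing it down fully home, ready for a colleague to fit the retaining clip: do not let go. Leave the smaller round-hubbed gear in its hole and do not disturb the label roll, the tape roll or the stapler.

Things in the scene. Friction and masses are not known exactly. Their poses are not given: they have to be found in the camera images.
- drive_gear: larger white gear, 90 g, upright in a stand hole, any yaw. Origin: axis at the wheel's underside (shoulder), z up. Wheel 60 mm dia, z 0 to 12 mm. Square hub 26 x 26 mm, z 12 to 54 mm, sides along body x, y: grip here. Stem below, 24 mm long: crossed blades along x and y, each 24 mm across, 6 mm thick (last 5 mm: 20 across, 3.5 thick). Quarter turns are alike. Shoulder starts 36 mm above the table
- idler_gear: loose white plastic gear, the smaller one: wheel 42 mm diameter, 12 mm thick, round hub 20 mm diameter up to z = 38 mm, round stem 24 mm diameter, 24 mm long below. Origin on the axis at the underside of the wheel. It stands in the other hole of the stand; leave it there.
- gear_stand: fixed brown wooden block 140 x 70 x 36 mm (x, y, z), origin under its centre on the table, with two round through holes of 31 mm diameter at x = -37.5 and +37.5 mm in its own frame. Behind it and to the left stands a fixed open cardboard carton, its near walls 175 to 295 mm tall: keep clear.
- winder: fixed grey label winder: housing 166 x 116 mm (x, y), top 50 mm above the table; origin under its centre on the table. Socket axis at (-35, 0) mm in its own frame; white label reel, 60 mm dia, standing 23 mm above the housing, at (+43, 0) mm. Winder and stand are side by side, either one on the left
- socket_mouth (a point): centre of the mouth of the winder's round aluminium drive socket (50 mm dia), at its top face, 56 mm above the table. x, y along the arms of its cross slot, turning with it; z up. Slot arms 10 mm wide, 28 mm across; ejector top 14 mm below the mouth. Gear fully home: shoulder on this face, gear origin at this point
- drive_socket (a joint): turn of the socket about its upright axis relative to the housing, rad, counterclockwise from above positive; 0 has the slot arms along the housing's x and y. Starts at various angles; friction holds it against about 0.15 N m.
- ejector (a joint): travel of the spring-loaded ejector inside the socket, m: 0 is up (its top 14 mm below the mouth), about 0.010 with the gear fully home, 0.012 at its stop. The spring pushes with about 4 N at 0 and about 10 N with the gear home; released, the gear pops up about 10 mm.
- label_roll: bystander: cream roll of labels about 81 x 120 x 42 mm lying on the far left; origin on the underside
- tape_roll: bystander: black tape roll about 62 mm diameter, 19 mm high; origin at the centre of its underside
- stapler: bystander: stapler 34 x 146 x 56 mm; origin at the centre of its underside
Mind the look-alikes: they are no part of the job. What is shaped like the idler_gear but purple or turquoise is not meant. What is shaped like the drive_gear but purple or yellow is not meant.

How it is judged:
On the way, in this order (a step that is already met when the one before it is completed fails the run):
1. the drive gear is lifted out of the stand by the gripper, its stem clear of the hole (z of drive_gear in the frame of gear_stand above 0.062 m and contact force between the fingers and drive_gear above 1 N), for 0.1 s.
2. its stem is in the socket with the splines meshed, at least 11 mm deep (z of drive_gear in the frame of socket_mouth below 0.013 m and horizontal distance between drive_gear and socket_mouth below 0.003 m and angle between drive_gear's own z axis and vertical below 0.06 rad and (angle between the x axis of drive_gear and the x axis of socket_mouth, either way round below 0.22 rad or angle between the x axis of drive_gear and the y axis of socket_mouth, either way round below 0.22 rad)), for 0.1 s.
At the end, for the whole second after the job is handed in: gear held by the fingers (over 3 N), meshed and home: shoulder within 2 mm of the socket face, axis within 3 mm, upright within 0.06 rad, ejector in 7.5 mm or more, at rest; idler in its hole (moved under 15 mm); label roll, tape roll, stapler moved under 30 mm (z of drive_gear in the frame of socket_mouth below 0.002 m and horizontal distance between drive_gear and socket_mouth below 0.003 m and angle between drive_gear's own z axis and vertical below 0.06 rad and (angle between the x axis of drive_gear and the x axis of socket_mouth, either way round below 0.22 rad or angle between the x axis of drive_gear and the y axis of socket_mouth, either way round below 0.22 rad) and value of joint ejector above 0.0075 m and contact force between the fingers and drive_gear above 3 N and linear speed of drive_gear below 0.02 m/s and z of idler_gear in the frame of gear_stand below 0.041 m and distance of idler_gear from where it was at the start of the episode below 0.015 m and distance of each of label_roll, tape_roll, stapler from where it was at the start of the episode below 0.03 m); the arm keeps its last pose, push and grip.
It fails at once if the idler gear is taken out of its hole (z of idler_gear in the frame of gear_stand above 0.05 m).
It fails at once if the label roll is disturbed (distance of label_roll from where it was at the start of the episode above 0.03 m).
It fails at once if the tape roll is disturbed (distance of tape_roll from where it was at the start of the episode above 0.03 m).
It fails at once if the stapler is disturbed (distance of stapler from where it was at the start of the episode above 0.03 m).
It also fails if it takes over 32 s, if anything falls off the work surface, if the arm or the gripper's body presses on something with over 40 N, if the wrist force passes 120 N, or if a joint passes its speed limit or range.

## Working session

There is one attempt and no reset: what is moved stays moved. The work goes in short steps, Python scripts to look and compute and a tool call to move; the robot and the scene stay as the last step left them, time stands still between calls to the robot, and variables do not carry over. Pictures are saved under pics/ and viewed, at most 10 in all, crops included, and the job is handed in when it is done.

Besides the shell and the picture viewer there is one more tool, called after "Request:" as name(argument=value, ...), one argument or row to a line, values as JSON. apply_moves: Moves the arm, as the interface text tells. Its arguments: {"type":"object","properties":{"motion":{"type":"string"}},"required":["motion"]}

```bash
mkdir -p pics; cat > h.py <<'E'
from workcell import r
import numpy as np, cv2, pickle
def shot(n,f):
    c=r.camera(n); cv2.imwrite(f'pics/{f}.png',c['image']); pickle.dump(c,open(f'pics/{f}.pkl','wb')); return c
def load(f): return pickle.load(open(f'pics/{f}.pkl','rb'))
def ray(c,u,v):
    f=200/np.tan(np.radians(c['fovy'])/2); d=np.array([(u-c['cx'])/f,(v-c['cy'])/f]); s=d.copy()
    for _ in range(30): s=d/(1+c['k1']*(s@s))
    R=cv2.Rodrigues(np.array(c['rvec'],float))[0]; t=np.array(c['tvec'],float).ravel()
    return -R.T@t, R.T@np.array([s[0],s[1],1])
def onz(c,u,v,z):
    o,d=ray(c,u,v); return o+d*(z-o[2])/d[2]
def proj(c,P):
    R=cv2.Rodrigues(np.array(c['rvec'],float))[0]; p=R@np.array(P)+np.array(c['tvec'],float).ravel()
    f=200/np.tan(np.radians(c['fovy'])/2); s=p[:2]/p[2]; s=s*(1+c['k1']*(s@s)); return s*f+[c['cx'],c['cy']]
def crop(f,x0,y0,x1,y1,k,o):
    im=cv2.imread(f'pics/{f}.png')[y0:y1,x0:x1]; cv2.imwrite(f'pics/{o}.png',cv2.resize(im,None,fx=k,fy=k,interpolation=cv2.INTER_CUBIC))
E
python3 - <<'E'
from h import *
a=shot('scene','sc0');b=shot('side','si0')
w=shot('wrist','w0')
im=[cv2.imread(f'pics/{n}.png') for n in('sc0','si0')]
cv2.imwrite('pics/both.png',cv2.resize(np.vstack(im),(480,600)))
for c in(a,b,w): print(c['fovy'],c['cx'],c['cy'],c['k1'],ray(c,320,200))
E
```

```text
47.668469425443206 317.61716729867373 194.74430407567368 -0.01745326767668783 (array([0.05448965, 0.51683619, 1.03561111]), array([ 0.41083797, -0.47383676, -0.77900793]))
51.17330495622551 317.46036178308856 204.53472326338368 -0.10827300922771169 (array([0.24828038, 0.71564185, 0.59018167]), array([ 0.31787699, -0.80506467, -0.50097899]))
65.54581346792799 323.01052306279337 197.4240856240373 -0.04339610520528805 (array([ 0.20378354, -0.54191715,  0.37390532]), array([-0.27081706, -0.05547679, -0.96111556]))
```

View pics/sc0.png

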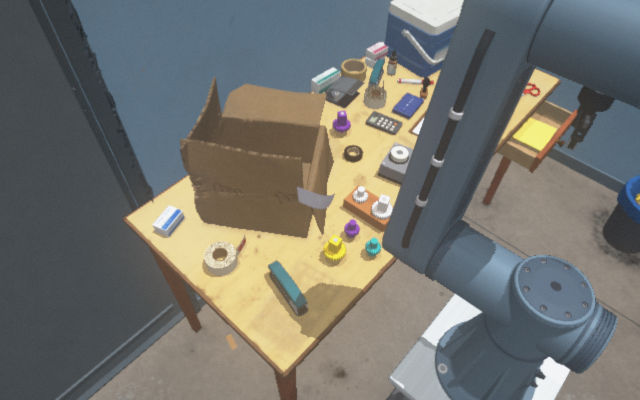

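View pics/si0.png

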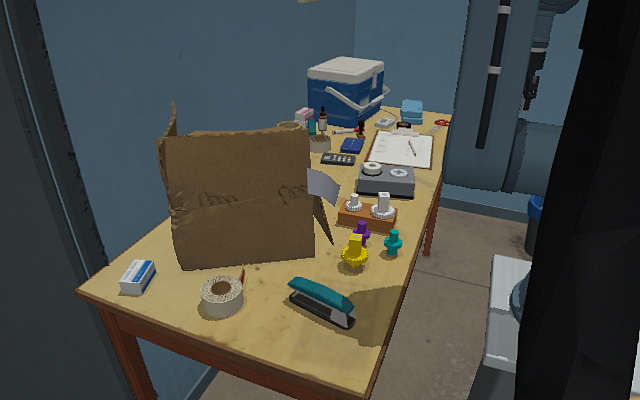

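Candidates in the scene view are the white square hub in the stand (382,206), the white round idler (361,194), yellow (335,248), purple (352,228) and (342,122), and turquoise (373,246). I choose the white one at (382,206) and will check it in a close crop.

```bash
python3 - <<'E'
from h import *
a=cv2.imread('pics/sc0.png')[130:240,330:430];b=cv2.imread('pics/si0.png')[150:240,325:425]
f=lambda x:cv2.resize(x,None,fx=6,fy=6,interpolation=cv2.INTER_CUBIC)[:, :]
A=cv2.resize(a,(400,440),interpolation=cv2.INTER_CUBIC);B=cv2.resize(b,(400,360),interpolation=cv2.INTER_CUBIC);B=np.vstack([B,np.zeros((80,400,3),np.uint8)])
cv2.imwrite('pics/c0.png',np.hstack([A,B]))
A,B=load('sc0'),load('si0')
print(onz(A,382,200,.09),onz(B,384,195,.09),onz(A,361,187,.074),onz(B,353,196,.074),onz(B,399,173,.056))
E
```

```text
[ 0.43125045 -0.17205385  0.09      ] [ 0.4296368  -0.17036617  0.09      ] [ 0.50908015 -0.18088459  0.074     ] [ 0.50654498 -0.16392241  0.074     ] [ 0.43362009 -0.37420283  0.056     ]
```

View pics/c0.png

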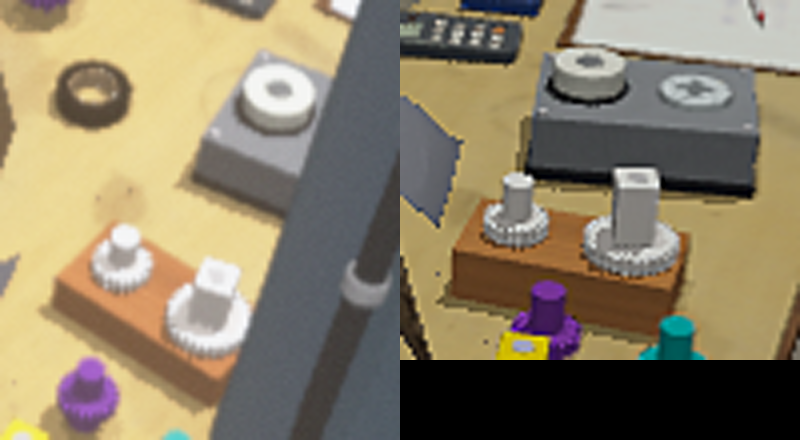

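White square hub in the stand confirmed: hub top at scene (384,198) and side (384,195), socket at side (399,173).

```bash
python3 - <<'E'
from h import *
np.set_printoptions(precision=4,suppress=True)
s=r.state();print(s,r.hold_point_z)
c=load('w0');R=cv2.Rodrigues(np.array(c['rvec'],float))[0];print(R.T)
A,B=load('sc0'),load('si0')
# stand top edge corners from crop
for u,v in [(486,202),(690,235),(676,305),(452,285)]: pass
for n,u,v in [('st_bl',455,246),('st_br',682,275),('carton flap',437,222)]: print(n,onz(B,(u-400)/4+325,v/4+150,.036))
for n,u,v in [('w fl',530,148),('w fr',755,158),('w bl',545,52),('w br',752,72)]: print(n,onz(B,(u-400)/4+325,v/4+150,.05))
print(onz(A,384.2,198,.09),onz(B,384,195,.09))
E
```

```text
{'clock': 0.15, 'joint_pos': array([-1.5363,  0.1814,  1.6078, -0.    ,  1.3538, -0.2063]), 'qvel': array([ 0.0006, -0.0017, -0.0036,  0.0014, -0.001 , -0.0011]), 'joint_efforts': array([  0.0014, -44.526 , -35.1691,  -0.0002,   0.0058,  -0.    ]), 'tool_pos': array([ 0.1371, -0.5579,  0.1915]), 'tool_rot': array([[ 0.9712,  0.2385, -0.0001],
       [ 0.2385, -0.9712,  0.0013],
       [ 0.0003, -0.0013, -1.    ]]), 'ft_force': array([-0.1443, -0.2289, -0.0165]), 'moment': array([ 0.0161, -0.0151,  0.0489]), 'gripper_force': 0.0, 'grip_width': 0.08535843641951159} 0.0187
[[ 0.238  -0.9356 -0.2608]
 [-0.9713 -0.2295 -0.063 ]
 [-0.0009  0.2683 -0.9633]]
st_bl [ 0.5345 -0.139   0.036 ]
st_br [ 0.3931 -0.1599  0.036 ]
carton flap [ 0.5552 -0.1625  0.036 ]
w fl [ 0.5225 -0.2572  0.05  ]
w fr [ 0.3763 -0.3021  0.05  ]
w bl [ 0.558  -0.4098  0.05  ]
w br [ 0.4039 -0.4364  0.05  ]
[ 0.4311 -0.1817  0.09  ] [ 0.4296 -0.1704  0.09  ]
```

Request:
apply_moves(
  motion="0 0 0 0 0 0.05 1;0 0 0 0.03 0.04 0.08 1;0 0 0 0.07 0.08 0.1 1;0 0 0 0.11 0.12 0.11 1;0 0 0 0.15 0.17 0.11 1",
)

```text
clock: 0.78
tool_pos: [0.2873, -0.3888, 0.3031]
tool_rot: [[0.971, 0.238, 0.001], [0.238, -0.971, -0.002], [0.0, 0.002, -1.0]]
ft_force: [0.4, -0.3, -0.4]
grip_width: 0.0852
gripper_force: 0.0
```

Request:
apply_moves(
  motion="0 0 0 0.03 0.035 0 1;0 0 0 0.06 0.075 0 1;0 0 0 0.09 0.115 0 1;0 0 0 0.09 0.115 0 1;0 0 0 0.09 0.115 0 1",
)

```text
clock: 1.4
tool_pos: [0.376, -0.2748, 0.302]
tool_rot: [[0.971, 0.239, -0.001], [0.239, -0.971, -0.0], [-0.001, 0.0, -1.0]]
ft_force: [-0.3, -1.1, 0.1]
grip_width: 0.0854
gripper_force: 0.0
```

```bash
python3 - <<'E'
from h import *
c=shot('wrist','w1')
for P in [(.43,-.171,.09),(.434,-.374,.056),(.508,-.17,.074)]: print(proj(c,P))
E
```

```text
[250.83170194 103.91669143]
[403.3663034  138.39033222]
[264.86470772  39.52638825]
```

View pics/w1.png

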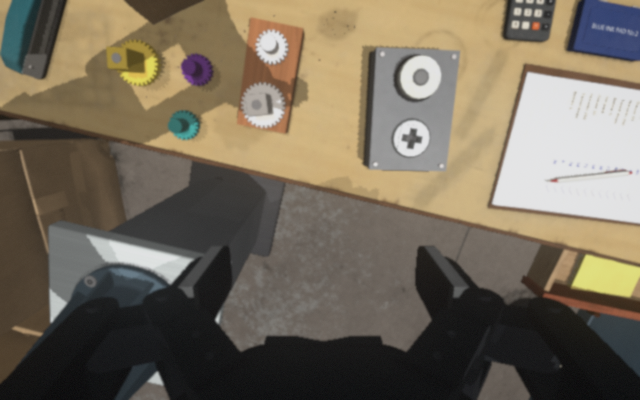

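```bash
python3 - <<'E'
from h import *
f=lambda x0,y0:cv2.resize(cv2.imread('pics/w1.png')[y0:y0+64,x0:x0+64],(400,400),interpolation=cv2.INTER_CUBIC)
cv2.imwrite('pics/c1.png',np.hstack([f(230,70),f(380,105)]))
E
```

```text
(no output)
```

View pics/c1.png

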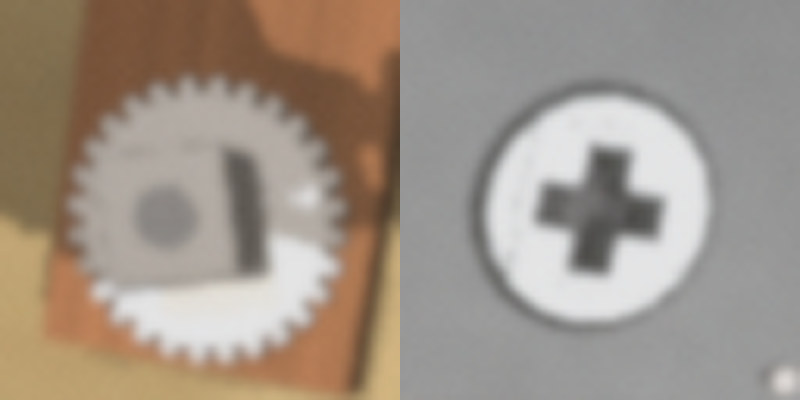

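```bash
python3 - <<'E'
from h import *
np.set_printoptions(precision=4,suppress=True)
c=load('w1')
g=lambda u,v,z:onz(c,230+u/6.25,70+v/6.25,z)
s=lambda u,v,z:onz(c,380+(u-400)/6.25,105+v/6.25,z)
print('wheel',g(207,219,.048),'hub',g(165,215,.09))
ang=lambda a,b:np.degrees(np.arctan2(*(b-a)[[1,0]]))
print('hub edges',ang(g(222,148,.09),g(238,278,.09)),ang(g(105,290,.09),g(238,278,.09)),ang(g(268,272,.048),g(245,150,.048)))
print('sock',s(598,207,.056),s(600,210,.056),'arms',ang(s(590,272,.056),s(612,147,.056)),ang(s(537,200,.056),s(663,217,.056)))
E
```

```text
wheel [ 0.4311 -0.1782  0.048 ] hub [ 0.431  -0.1778  0.09  ]
hub edges -161.39717179405702 -71.4870880908792 22.623347782011557
sock [ 0.4371 -0.385   0.056 ] [ 0.4366 -0.3856  0.056 ] arms 7.73457246318134 -83.4044187362721
```

The wrist crop shows the drive gear hub (hole at about (256,104) in w1) and the socket cross (412,139). That gives gear (0.431,-0.178) at yaw 18.6° and socket (0.437,-0.385) at yaw 7°. I'll move above the gear.

Request:
apply_moves(
  motion="0 0 2.5 0.025 0.045 -0.03 1;0 0 4.8 0.055 0.097 -0.07 1;0 0 4.8 0.055 0.097 -0.12 1;0 0 4.8 0.055 0.097 -0.15 1;0 0 4.8 0.055 0.097 -0.15 1",
)

```text
clock: 2.08
tool_pos: [0.429, -0.1774, 0.1498]
tool_rot: [[0.948, 0.317, -0.005], [0.317, -0.948, 0.003], [-0.004, -0.005, -1.0]]
ft_force: [-0.0, 0.1, -0.7]
grip_width: 0.0854
gripper_force: 0.0
```

```bash
python3 - <<'E'
from h import *
s=r.state();print(s['tool_pos'],s['tool_rot'])
c=shot('wrist','w2')
u,v=proj(c,(.431,-.178,.07)).astype(int);x0=max(0,u-75);y0=max(0,v-75);print(u,v,x0,y0)
crop('w2',x0,y0,x0+150,y0+150,4,'c2')
E
```

```text
[ 0.42902689 -0.17741874  0.14975721] [[ 0.9483585   0.31716387 -0.0048194 ]
 [ 0.31718113 -0.94835901  0.00336293]
 [-0.00350392 -0.00471789 -0.99998273]]
324 190 249 115
```

View pics/c2.png

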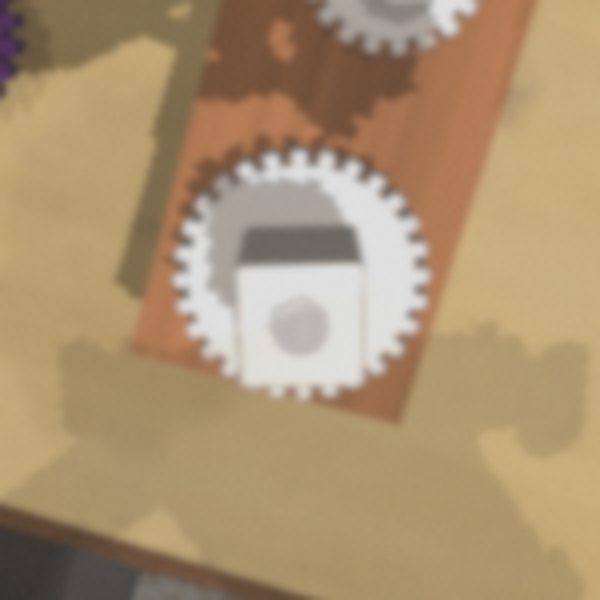

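```bash
python3 - <<'E'
from h import *
np.set_printoptions(precision=4,suppress=True)
c=load('w2');g=lambda u,v,z:onz(c,249+u/4,115+v/4,z)
print(g(300,325,.09),g(302,272,.048),g(240,266,.09)-g(360,264,.09),g(242,387,.09)-g(360,385,.09),g(240,266,.09)-g(242,387,.09))
E
```

```text
[ 0.431  -0.1776  0.09  ] [ 0.4323 -0.1777  0.048 ] [-0.008   0.0226  0.    ] [-0.0081  0.0228  0.    ] [0.0241 0.0081 0.    ]
```

The hub is centred at crop (300,325), i.e. (0.431,-0.178), and is aligned with the fingers. I'll descend and grip.

Request:
apply_moves(
  motion="0 0 0.5 0.002 0 -0.03 1;0 0 0.5 0.002 0 -0.06 1;0 0 0.5 0.002 0 -0.085 1;0 0 0.5 0.002 0 -0.096 1;0 0 0.5 0.002 0 -0.096 1",
)

```text
clock: 2.75
tool_pos: [0.4336, -0.1785, 0.0569]
tool_rot: [[0.945, 0.326, 0.001], [0.326, -0.945, -0.0], [0.0, 0.001, -1.0]]
ft_force: [-0.5, -0.6, -0.1]
grip_width: 0.0854
gripper_force: 0.0
```

Request:
apply_moves(
  motion="0 0 0 0 0 0 0;0 0 0 0 0 0 0;0 0 0 0 0 0 0;0 0 0 0 0 0 0;0 0 0 0 0 0 0",
)

```text
clock: 3.38
tool_pos: [0.4332, -0.1776, 0.0562]
tool_rot: [[0.945, 0.327, 0.0], [0.327, -0.945, -0.0], [0.0, 0.0, -1.0]]
ft_force: [1.0, -0.7, -0.1]
grip_width: -0.0001
gripper_force: 0.0
```

The fingers shut fully with nothing between them, so I need to look.

```bash
python3 - <<'E'
from h import *
s=r.state();print(s['grip_width'],s['gripper_force'])
shot('wrist','w3');shot('side','si3')
a=cv2.resize(cv2.imread('pics/w3.png')[80:380,170:470],(400,400));b=cv2.resize(cv2.imread('pics/si3.png')[130:250,320:440],(400,400),interpolation=cv2.INTER_CUBIC)
cv2.imwrite('pics/c3.png',np.hstack([a,b]))
E
```

```text
-0.00012382981485963007 0.0
```

View pics/c3.png

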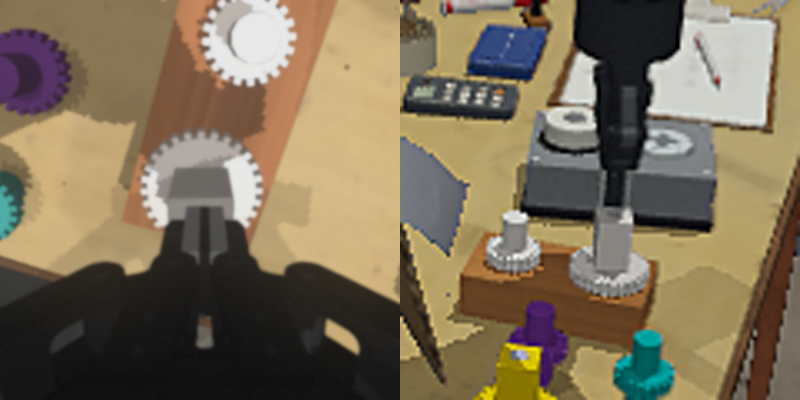

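```bash
python3 - <<'E'
from h import *
np.set_printoptions(precision=4,suppress=True)
s=r.state();p=s['tool_pos']
c=load('si3');w=load('w3')
print('crop side tcp',(proj(c,p)-[320,130])*400/120+[400,0],'hubtop',(proj(c,(.431,-.178,.09))-[320,130])*400/120+[400,0])
print('crop wrist tcp',(proj(w,p)-[170,80])*400/300,'hub',(proj(w,(.431,-.178,.09))-[170,80])*400/300)
# hub base front edge at wheel top, wheel centre
g=lambda u,v,z:onz(w,170+u*.75,80+v*.75,z)
print('wheel',g(201,192,.048)); print(s['joint_pos'],w['rvec'],w['tvec'],ray(w,320,200)[0])
c=load('si0');print('si0 hub, si3 hub', onz(load('si3'),320+(612-400)*.3,130+212*.3,.09))
E
```

```text
crop side tcp [607.401  250.6926] hubtop [614.0783 211.6391]
crop wrist tcp [203.2874 192.9019] hub [202.5092 228.5391]
wheel [ 0.4303 -0.1773  0.048 ]
[-0.6434  0.1207  1.9811  0.      1.04    0.594 ] [-2.3708  1.6889  0.2303] [-0.3097  0.3405  0.3426] [ 0.4981 -0.1553  0.2387]
si0 hub, si3 hub [ 0.4323 -0.1769  0.09  ]
```

Request:
apply_moves(
  motion="0 0 0 0 0 0.03 0;0 0 0 0 0 0.06 0;0 0 0 0 0 0.08 0;0 0 0 0 0 0.08 0;0 0 0 0 0 0.08 0",
)

```text
clock: 4.1
tool_pos: [0.4327, -0.1772, 0.1353]
tool_rot: [[0.945, 0.327, -0.001], [0.327, -0.945, 0.001], [-0.001, -0.001, -1.0]]
ft_force: [-0.3, 1.0, 0.5]
grip_width: 0.0
gripper_force: 0.0
```

```bash
python3 - <<'E'
from h import *
np.set_printoptions(precision=4,suppress=True)
s=r.state();p=s['tool_pos'];print(p)
c=shot('side','si4');shot('wrist','w4')
print('tcp px',proj(c,p),'34mm up',proj(c,p+[0,0,.034]))
for f in('si3','si4'):
    g=load(f)['image'].max(2); print(f); print(g[150:216:2,376:392:2])
d=(np.abs(load('si4')['image'].astype(int)-load('si0')['image']).max(2)>25)
print('hub in si4 vs si0 diff rows', [ (v,int(d[v,370:400].sum())) for v in range(170,216,4)])
E
```

```text
[ 0.4327 -0.1772  0.1353]
tcp px [385.0156 177.1151] 34mm up [386.1958 164.3176]
si3
[[211  44  24  23  26  29  31  29]
 [210  53  30  20  25  31  30  31]
 [216  46  28  25  23  29  26  28]
 [215 171  29  32  25  47  73  62]
 [212 174  26  27  25  44  72  63]
 [224 137  27  22  22  40  58  51]
 [173  45  26  21  22  41  60  53]
 [218  52  29  19  24  40  59  51]
 [211 115  26  19  18  42  58  55]
 [216 163  26  39  36  49  75  68]
 [122 115  25  26  32  43  65  63]
 [127 123  17  22  23  33  47  42]
 [ 71  43  14  19  23  28  34  21]
 [138 136  12  21  22  22  23  21]
 [130 135  16  23  39  40  39  15]
 [123 127  62  19  24  25  18  16]
 [ 71  71 103  17  50  24  95  77]
 [ 74  72  98  18  29  22 108  77]
 [ 72  70 110  22  27  31 108  78]
 [ 73  74 108  22  27  29 106  77]
 [ 74  77 106  23  25  35  97  76]
 [ 83  81 105 112  88  85 148  72]
 [ 14  56 123 101  85 131 200  22]
 [ 71  72 122 114 112 214 213   0]
 [127  85 144 137 137 134 135 119]
 [187  84 140 136 136 136 141 194]
 [187  88 138 136 136 136 135 186]
 [188  85 137 136 136 135 139 186]
 [127  80 136 136 137 136 148 188]

[... 749 characters left out ...]
  74  73  75  75  75  76]
 [ 72  74  73  72  74  74  76  77]
 [ 72  75  74  75  76  75  74  76]
 [ 73  75  69  71  70  71  74  74]
 [ 79 116 208 209 212 214 167  70]
 [ 15  89 218 162 145 158 194  22]
 [ 68  70 232 223 202 203 210   0]
 [125  89 138 131 131 130 132 116]
 [183  88 137 134 133 133 139 192]
 [184  91 135 134 134 134 132 184]
 [181  89 134 135 134 133 136 184]
 [218  79 133 133 135 133 146 186]
 [145  94 135 133 134 132 141 193]
 [146 130 134 134 133 131 166 192]
 [149 142 143 143 141 201 195 194]
 [119 194 164 198 210 211 198 131]]
hub in si4 vs si0 diff rows [(170, 0), (174, 0), (178, 0), (182, 0), (186, 0), (190, 0), (194, 0), (198, 0), (202, 0), (206, 0), (210, 0), (214, 0)]
```

```bash
python3 - <<'E'
from h import *
np.set_printoptions(precision=4,suppress=True)
s=r.state();p=s['tool_pos']
a=cv2.resize(cv2.imread('pics/w4.png')[150:300,245:395],(450,450),interpolation=cv2.INTER_CUBIC)
b=cv2.resize(cv2.imread('pics/si4.png')[100:220,340:432],(345,450),interpolation=cv2.INTER_CUBIC)
cv2.imwrite('pics/c4.png',np.hstack([a,b]))
w=load('w4')
for k in(0,.034): print('wrist',k,[((proj(w,p+[0,0,k]+dx*s['tool_rot'][:,0])-[245,150])*3) for dx in(-.011,0,.011)])
c=load('si4')
for k in(0,.034): print('side',k,(proj(c,p+[0,0,k])-[340,100])*3.75+[450,0])
E
```

```text
wrist 0 [array([232.5453, 272.7051]), array([232.4952, 223.9424]), array([232.444 , 173.6135])]
wrist 0.034 [array([232.0429, 350.3051]), array([231.9724, 293.2637]), array([231.8998, 233.9412])]
side 0 [619.0733 289.8513]
side 0.034 [623.5042 241.8695]
```

View pics/c4.png

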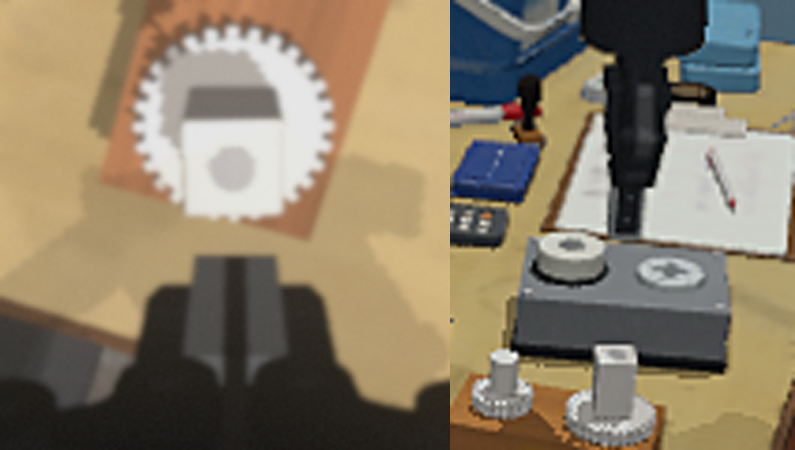

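Both views put the real fingertips about 37 mm above the reported TCP, so the fingers closed just above the hub at z 0.09. The gear has not moved. I'll open and go lower.

Request:
apply_moves(
  motion="0 0 0 -0.001 0 0 1;0 0 0 -0.001 0 0 1;0 0 0 -0.001 0 -0.01 1;0 0 0 -0.001 0 -0.04 1;0 0 0 -0.001 0 -0.06 1",
)

```text
clock: 4.82
tool_pos: [0.4315, -0.1771, 0.0744]
tool_rot: [[0.945, 0.327, -0.001], [0.327, -0.945, 0.001], [-0.001, -0.001, -1.0]]
ft_force: [-0.0, -0.6, 0.2]
grip_width: 0.0853
gripper_force: 0.0
```

Request:
apply_moves(
  motion="0 0 0 0 0 -0.02 1;0 0 0 0 0 -0.035 1;0 0 0 0 0 -0.05 1;0 0 0 0 0 -0.057 1;0 0 0 0 0 -0.057 1",
)

```text
clock: 5.45
tool_pos: [0.432, -0.1775, 0.0188]
tool_rot: [[0.945, 0.327, -0.001], [0.327, -0.945, 0.0], [-0.0, -0.001, -1.0]]
ft_force: [-0.0, -0.7, 1.1]
grip_width: 0.0853
gripper_force: 0.0
```

Request:
apply_moves(
  motion="0 0 0 0 0 0 0;0 0 0 0 0 0 0;0 0 0 0 0 0 0;0 0 0 0 0 0 0;0 0 0 0 0 0 0",
)

```text
clock: 6.08
tool_pos: [0.4326, -0.1779, 0.0197]
tool_rot: [[0.945, 0.327, 0.001], [0.327, -0.945, -0.001], [0.001, 0.001, -1.0]]
ft_force: [-0.8, -0.5, 4.9]
grip_width: 0.0254
gripper_force: 59.9
```

Request:
apply_moves(
  motion="0 0 0 0 0 0.02 0;0 0 0 0 0 0.04 0;0 0 0 0 0 0.06 0;0 0 0 0 0 0.08 0;0 0 0 0 0 0.08 0",
)

```text
clock: 6.7
tool_pos: [0.433, -0.1783, 0.1002]
tool_rot: [[0.945, 0.327, 0.002], [0.327, -0.945, -0.002], [0.002, 0.002, -1.0]]
ft_force: [-0.3, -0.4, -0.3]
grip_width: 0.0251
gripper_force: 59.3
```

Request:
apply_moves(
  motion="0 0 -3 0.002 -0.05 0 0;0 0 -6 0.003 -0.1 0 0;0 0 -9 0.005 -0.15 0 0;0 0 -12 0.006 -0.207 0 0;0 0 -12 0.006 -0.207 0 0",
)

```text
clock: 7.32
tool_pos: [0.4372, -0.388, 0.0975]
tool_rot: [[0.993, 0.119, -0.001], [0.119, -0.993, -0.0], [-0.001, -0.0, -1.0]]
ft_force: [0.9, 0.7, -1.9]
grip_width: 0.0249
gripper_force: 59.5
```

Request:
apply_moves(
  motion="0 0 0 0 0 0 0;0 0 0 0 0 0 0;0 0 0 0 0 0 0;0 0 0 0 0 0 0;0 0 0 0 0 0 0",
)

```text
clock: 7.95
tool_pos: [0.4384, -0.3844, 0.0994]
tool_rot: [[0.992, 0.124, 0.0], [0.124, -0.992, -0.0], [0.0, 0.0, -1.0]]
ft_force: [-0.6, -0.7, -1.2]
grip_width: 0.0253
gripper_force: 59.5
```

```bash
python3 - <<'E'
from h import *
np.set_printoptions(precision=4,suppress=True)
s=r.state();p=s['tool_pos'];print(p,s['tool_rot'],s['ft_force'],s['grip_width'])
w=shot('wrist','w5');c=shot('side','si5')
o=proj(w,(.437,-.385,.08));q=proj(c,(.437,-.385,.09));print(o,q)
x,y=(o-80).astype(int);y=min(y,240);X,Y=(q-40).astype(int);print(x,y,X,Y)
a=cv2.resize(cv2.imread('pics/w5.png')[y:y+160,x:x+160],(400,400),interpolation=cv2.INTER_CUBIC)
b=cv2.resize(cv2.imread('pics/si5.png')[Y:Y+80,X:X+80],(400,400),interpolation=cv2.INTER_CUBIC)
cv2.imwrite('pics/c5.png',np.hstack([a,b]))
E
```

```text
[ 0.4384 -0.3844  0.0994] [[ 0.9923  0.1241  0.0002]
 [ 0.1241 -0.9923 -0.0003]
 [ 0.0002  0.0003 -1.    ]] [-0.5545 -0.7081 -1.2163] 0.025309592788793113
[323.4036 216.7464] [399.8161 160.644 ]
243 136 359 120
```

View pics/c5.png

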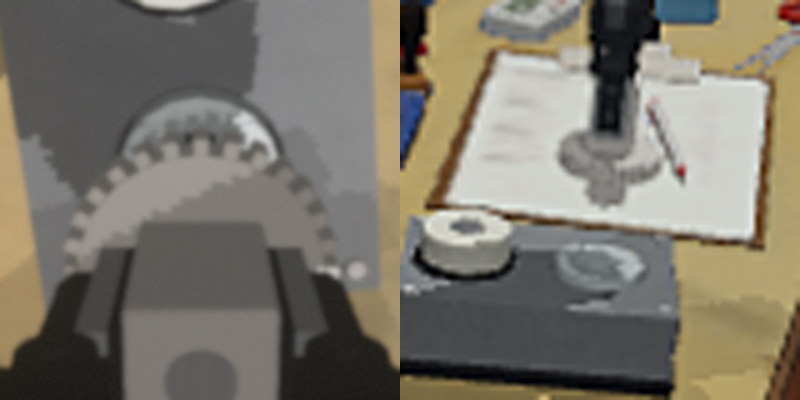

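```bash
python3 - <<'E'
from h import *
w=load('w5');t=np.linspace(0,2*np.pi,721)
def ext(x,y,z,R):
    q=np.array([(proj(w,(x+R*np.cos(a),y+R*np.sin(a),z))-[243,136])*2.5 for a in t]); return q[:,0].min().round(),q[:,0].max().round(),q[:,1].min().round()
print('wheel top,bot',ext(.437,-.3846,.127,.03),ext(.437,-.3846,.115,.03),'sock',ext(.437,-.3853,.056,.025))
for n,u,v in[('TL',122,308),('TR',280,308),('TLb',135,222),('TRb',265,222)]:
    print(n,onz(w,243+u/2.5,136+v/2.5,.169 if len(n)==2 else .127))
E
```

```text
wheel top,bot (np.float64(61.0), np.float64(338.0), np.float64(139.0)) (np.float64(70.0), np.float64(329.0), np.float64(125.0)) sock (np.float64(120.0), np.float64(284.0), np.float64(95.0))
TL [ 0.44820775 -0.37065454  0.169     ]
TR [ 0.4513222 -0.3957666  0.169    ]
TLb [ 0.44694293 -0.36952551  0.127     ]
TRb [ 0.45034584 -0.39692996  0.127     ]
```

The gear is held firm, with its axis at (0.437,-0.385) and yaw 7.0°. The socket is at (0.437,-0.385) and about 7.2°, so they are aligned and I'll descend.

Request:
apply_moves(
  motion="0 0 0 -0.0003 -0.0005 -0.012 0;0 0 0 -0.0003 -0.0005 -0.024 0;0 0 0 -0.0003 -0.0005 -0.032 0;0 0 0 -0.0003 -0.0005 -0.038 0;0 0 0 -0.0003 -0.0005 -0.042 0",
)

```text
clock: 8.68
tool_pos: [0.4378, -0.385, 0.0567]
tool_rot: [[0.992, 0.124, -0.0], [0.124, -0.992, 0.0], [-0.0, -0.0, -1.0]]
ft_force: [-0.1, 0.3, -0.6]
grip_width: 0.0254
gripper_force: 59.5
```

Request:
apply_moves(
  motion="0 0 0 0 0 -0.003 0;0 0 0 0 0 -0.006 0;0 0 0 0 0 -0.009 0;0 0 0 0 0 -0.012 0;0 0 0 0 0 -0.012 0",
)

```text
clock: 9.3
tool_pos: [0.4381, -0.3853, 0.0457]
tool_rot: [[0.992, 0.124, 0.0], [0.124, -0.992, -0.0], [0.0, 0.0, -1.0]]
ft_force: [-1.5, 0.7, 5.1]
grip_width: 0.0252
gripper_force: 60.4
```

Request:
apply_moves(
  motion="0 0 0 0 0 -0.002 0;0 0 0 0 0 -0.004 0;0 0 0 0 0 -0.006 0;0 0 0 0 0 -0.008 0;0 0 0 0 0 -0.008 0",
)

```text
clock: 9.93
tool_pos: [0.4382, -0.3854, 0.0396]
tool_rot: [[0.992, 0.124, 0.0], [0.124, -0.992, -0.001], [0.0, 0.001, -1.0]]
ft_force: [-5.3, 6.9, 18.0]
grip_width: 0.0253
gripper_force: 62.1
```

Request:
apply_moves(
  motion="0 0 0 0 0 -0.001 0;0 0 0 0 0 -0.002 0;0 0 0 0 0 -0.002 0;0 0 0 0 0 -0.002 0;0 0 0 0 0 -0.002 0",
)

```text
clock: 10.55
tool_pos: [0.4383, -0.3855, 0.0395]
tool_rot: [[0.992, 0.124, 0.0], [0.124, -0.992, -0.001], [0.0, 0.001, -1.0]]
ft_force: [-9.8, 11.5, 32.7]
grip_width: 0.0251
gripper_force: 64.1
```

```bash
python3 - <<'E'
from h import *
s=r.state();print(s['tool_pos'],s['ft_force'],s['moment'])
w=shot('wrist','w6');c=shot('side','si6')
q=proj(c,(.437,-.385,.07));X,Y=(q-30).astype(int);print(X,Y,q,[proj(c,(.437,-.385,z)) for z in(.056,.068,.11)])
a=cv2.resize(cv2.imread('pics/w6.png')[120:320,220:420],(400,400),interpolation=cv2.INTER_CUBIC)
b=cv2.resize(cv2.imread('pics/si6.png')[Y:Y+60,X:X+60],(400,400),interpolation=cv2.INTER_CUBIC)
cv2.imwrite('pics/c6.png',np.hstack([a,b]))
t=np.linspace(0,2*np.pi,721)
for z in(.068,.074,.078):
    q=np.array([(proj(w,(.437+.03*np.cos(k),-.385+.03*np.sin(k),z))-[220,120])*2 for k in t]); print(z,q[:,0].min(),q[:,0].max(),q[:,1].min())
    q=np.array([(proj(c,(.437+.03*np.cos(k),-.385+.03*np.sin(k),z-.012))-[X,Y])*400/60+[400,0] for k in t]); print('side wheel bottom',q[:,0].min(),q[:,0].max(),q[:,1].max())
E
```

```text
[ 0.43827231 -0.38548738  0.03952644] [-9.81407013 11.5238469  32.71503238] [ 2.14898587  1.79225876 -0.03918324]
369 136 [399.13303727 166.93488061] [array([398.65900477, 171.27934855]), array([399.06511042, 167.55848674]), array([400.50603101, 154.25233221])]
0.068 91.7794304121071 314.5843526543855 143.06633619022864
side wheel bottom 528.8288256449497 666.8928405958407 266.1628957476925
0.074 87.7461200584795 318.48264714717925 149.1505067999273
side wheel bottom 530.0108245752506 668.4165180669913 253.594656658499
0.078 84.89556584016032 321.2377462066838 153.46818042755905
side wheel bottom 530.8008534252182 669.4349036304432 245.18148187948404
```

View pics/c6.png

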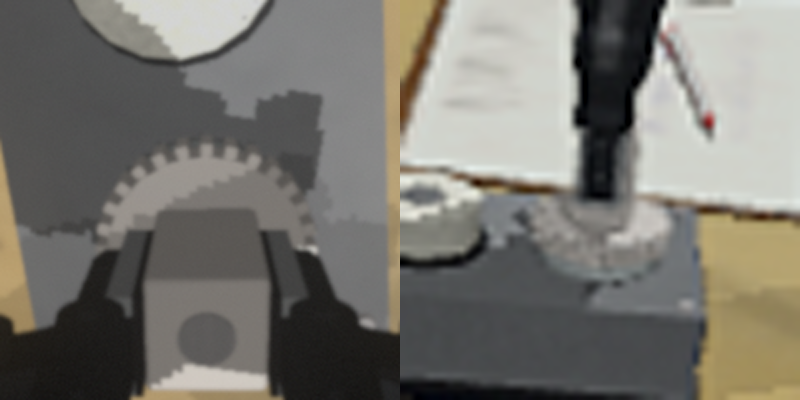

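Seated: the wheel outline matches the home height (crop 95–312, top 140), and the tool stops rigidly at z 0.0395. I'll ease the press a little and hold.

Request:
apply_moves(
  motion="0 0 0 0 0 0.001 0;0 0 0 0 0 0.001 0;0 0 0 0 0 0.001 0;0 0 0 0 0 0.001 0;0 0 0 0 0 0.001 0",
)

```text
clock: 11.28
tool_pos: [0.4382, -0.3855, 0.0396]
tool_rot: [[0.992, 0.124, 0.0], [0.124, -0.992, -0.001], [0.0, 0.001, -1.0]]
ft_force: [-8.8, 7.7, 24.8]
grip_width: 0.025
gripper_force: 63.1
```

```bash
python3 -c "
from workcell import r
print(r.state()['qvel'].round(4)); print(r.sign_off())"
```

```text
[-0.0005  0.0007  0.0018 -0.001  -0.0013  0.0014]
the job is handed in; nothing more can be done
None
```

The drive gear is meshed in the winder socket and pressed home, still held by the gripper at about 25 N; I handed the job in at about 11.3 s on the robot clock, and no verdict came back.

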